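# Set the dryer's air damper to the orange mark and start the fan

## Robot

A 6-joint arm with a two-finger parallel gripper is mounted at the origin on the work surface. World frame = base frame: x ahead of the robot, y to its left, z up, the work surface at z = 0. Lengths are in m, angles in degrees, forces in N, time in s.
With the tool pointing down it reaches from about 0.3 to 0.75 m from the base axis. Payload 8.5 kg.
Tool frame: the origin (TCP) lies midway between the tips of the shut fingers; the grasp point (between the pads) lies 19 mm behind it; z points along the fingers, y is the direction in which the jaws open and shut (so a half turn about z gives the same grasp; the last joint's range is limited). The gripper opens to 85 mm and grips with 20 to 120 N. Pads are 22 mm wide; open, the fingers measure 114 mm over their backs; the gripper's body (76 mm by 85 mm) begins 54 mm behind the grasp point. The pads swing forward as they close: fully open they stand 13 mm farther back than shut.
Start: joints at [54.414, 21.807, 74.336, -0, 83.858, -12.336], TCP at [0.217, 0.505, 0.231] pointing down, gripper open.
Joint ranges: [-178.18, 178.18], [-50.72, 133.34], [12.68, 142.11], [-81.47, 261.47], [9.98, 163.14], [-165.26, 165.26]. Speed limits (degrees/s): [136.94, 136.94, 180, 180, 180, 180].

## Interface

Orientations are given as a 3x3 rotation matrix whose columns are the frame's x, y, z axes.
In Python, from rig import status, eyes, env gives the robot as it stands. The module is installed in compiled form; this text tells all that it offers.
- The arm moves only by the tool play_rows, never from a script. Its argument "targets" is text: rows parted by semicolons, each of 5 numbers parted by spaces: the shift along the tool's x, y, z in m, then the turn about the tool's z in rad, then the closure, from 0 (fully open) to 1 (shut). A call has 1 to 5 rows; each row is the pose to reach, as a shift and turn from the pose commanded when the call began, along the tool's axes at that moment; what a row does not reach only later rows make up. A row lasts 1/10 s, in which the tool goes at most 50 mm and 8.59 degrees, less where a joint would pass 70% of its speed; a pose out of reach is approached as far as the arm can. A call with a gripper value outside its range is refused whole. The fingers move at their own pace and stop on an object; "force" is the grip in N (left out, the last holds). Time passes only in rows, so rows that repeat a pose let the fingers close. It gives the time, the measured TCP pose, the force and the opening at its end, in the units of the state.
- status.observe(): the state, without advancing time (a new reading comes with each control period).
- eyes.get_image(name): name is "scene" or "top" or "wrist"; returns a dict with "pixels" (480x640x3 uint8, red, green, blue), "range_z" (480x640 float32, m along the optical axis (not along the pixel's ray), 0 where there is no reading), "mtx" (3x3 intrinsics, pixels), "world_to_cam" (4x4, takes a point from world to camera coordinates); the wrist camera has in their place "T_tool_cam" (4x4, takes a point from camera to tool coordinates, whose origin is the TCP and whose axes are the flange's). Camera axes: x right, y up, looking along -z (the intrinsics and any distortion apply to the point x, -y, -z); pixel columns grow to the right and rows downward; lengths in m; the calibration is good to about 2 mm. A picture is of the moment at which its call begins: read the wrist's pose just before it.
- env.close_job(): hands the job in, once; it reports no verdict.
The state is a dict: "time_s": time; "q": joint angles; "qvel": joint speeds; "joint_efforts": joint torques, N m; "position": TCP position; "tool_rot": TCP orientation; "ft_force": force on the tool from outside, world axes, zero at the start; "wrist_torque": the same for the moment, N m; "grip_width": finger opening in m.
Only numpy, scipy, OpenCV 4.12 (cv2) and the standard library are available. Lean on these libraries where they do the work, as an engineer would, in place of code of your own. Each camera call takes 0.05 s, during which the arm holds its last target.

## Task

The carrot slices are ready to dry: push the iris damper's lever round with your closed fingers, without gripping it, until its pointer points at the middle of the orange magnet on the scale. Leave it there, then press the green button of the push-button station all the way in to start the fan, and let go. Leave the red stop button alone, and leave everything else on the bench where it is.

Things in the scene. Friction and masses are not known exactly. Their poses are not given: they have to be found in the camera images.
- damper_lever (a joint): turn of the damper's ring and lever about its vertical axis, rad, from -0.85 to 0.85 (stops); 0: the lever points along the air box's -x axis; growing values turn it anticlockwise seen from above (seen from the robot, the grip goes right). It is stiff by friction: about 3.6 N at the grip moves it slowly, more when faster, and it stays where it is left.
- damper_axis (a point): point on the vertical turning axis of the damper, at z = 177 mm, the grip's mid height. The damper sits on a fixed grey air box (280 x 280 x 120 high); its round housing and ring (radius 97) reach up to z = 151, its open spigot (radius 66) to z = 176.
- grip (a point): middle of the lever's upright grip, 112 mm from the axis at z = 177: a steel tang between two black cheeks, 30 long along the lever (radially), 18 thick across it, standing from z = 151 to 204; the space beside it is free down to the magnets' tops at z = 146 (white scale plate at z = 142, reaching 190 from the axis). Axes turn with the lever: -x points outward along it, y across it.
- pointer (a point): tip of the dark pointer at the outer end of the lever, 146 mm from the axis, z = 148, on the line from the axis through the grip; axes as grip.
- grip_left: the black cheek on the +y side of the grip, 26 x 6 x 46 high; origin at its centre
- grip_right: the black cheek on the -y side of the grip, 26 x 6 x 46 high; origin at its centre
- orange_mark: flat orange magnet on the white scale, diameter 20, 4 thick, 156 to 178 mm from the damper axis; origin under its centre. A purple one like it sits on the other side of the scale; which is left and which right varies. The lever starts between them.
- start_button_top (a point): centre of the top of the green start button (diameter 30, in a black collar of diameter 46), on the white push-button station; its top is at z = 68, the station's lid at z = 50; it is pressed straight down
- start_button (a joint): travel of the green button, m: 0 out, 0.006 fully in; needs about 5 N, springs back
- stop_button_top (a point): centre of the top of the red stop button, same size, 68 mm beside the green one
- stop_button (a joint): travel of the red button, m: 0 out, 0.006 fully in
- jar: jar of purple slices with steel lid, diameter 80, 118 high; origin under its centre
- hygrometer: white thermo-hygrometer, 22 x 62 x 50 high, standing on the air box behind the damper; origin under its centre
- brush: hand brush, about 200 long, lying on the table between robot and air box; origin under it
- spatula: spatula, about 250 long, lying on the table, left of the brush; origin under it
- scale: grey bench scale, 170 x 150 x 31 high; origin under its centre
- bowl: steel weighing bowl, diameter 100, 45 high, on the scale; origin under its centre
- mug: blue mug, diameter 76, 90 high; origin under its centre
- tray: sample tray, 240 x 280 x 20, aluminium frame, black mesh and orange slices; origin at the middle of its underside
There are look-alikes about, which are no part of the job. Leave any brown look-alike of the part that bears start_button_top alone.

How it is judged:
By the outcome, as a careful person would: the job done as asked, in the order asked, and still so for the second after the job is handed in, with the robot touching nothing.
It also fails if it takes over 54 s, if anything falls off the work surface, if the arm or the gripper's body presses on something with over 40 N, if the wrist force passes 120 N, or if a joint passes its speed limit or range.

## Working session

There is one attempt and no reset: what is moved stays moved. The work goes in short steps, Python scripts to look and compute and a tool call to move; the robot and the scene stay as the last step left them, time stands still between calls to the robot, and variables do not carry over. Pictures are saved under pics/ and viewed, and the job is handed in when it is done.

Besides the shell and the picture viewer there is one more tool, called after ">>>" by a JSON object that holds its "name" and its "arguments", one argument or row to a line. play_rows: Moves the arm, as the interface text tells. Its arguments: {"type":"object","properties":{"targets":{"type":"string"},"force":{"type":"number"}},"required":["targets"]}

```bash
mkdir -p pics; python3 - <<'E'
from rig import status, eyes, env
import cv2,numpy as np
s=status.observe();print({k:np.round(v,3).tolist() for k,v in s.items()})
for n in ("scene","top"):
    d=eyes.get_image(n);cv2.imwrite(f"pics/{n}0.png",d["pixels"][:,:,::-1]);np.savez(f"{n}0.npz",**d);print(n,d["mtx"],d["world_to_cam"],d.keys())
E
```

```text
{'time_s': 0.0, 'q': [54.414, 21.842, 74.386, 0.001, 83.858, -12.337], 'qvel': [0.051, 0.008, -0.104, -0.064, 0.081, -0.013], 'joint_efforts': [-0.001, -44.846, -23.128, -0.0, 0.005, 0.0], 'position': [0.217, 0.505, 0.231], 'tool_rot': [[-0.919, 0.395, -0.001], [0.395, 0.919, -0.001], [0.0, -0.001, -1.0]], 'ft_force': [0.067, -0.822, 0.63], 'wrist_torque': [-0.018, 0.01, -0.013], 'grip_width': 0.086}
scene [[461.95637729   0.         317.15467534]
 [  0.         461.95637729 237.01288413]
 [  0.           0.           1.        ]] [[ 8.01012279e-01  5.98646714e-01  1.20052730e-03 -4.46567278e-01]
 [-4.76063277e-01  6.35772487e-01  6.07582999e-01  1.83799573e-01]
 [ 3.62964304e-01 -4.87252970e-01  7.94255285e-01 -1.50088229e+00]
 [ 0.00000000e+00  0.00000000e+00  0.00000000e+00  1.00000000e+00]] dict_keys(['pixels', 'range_z', 'mtx', 'world_to_cam'])
top [[454.82461973   0.         316.79265851]
 [  0.         454.82461973 245.24228139]
 [  0.           0.           1.        ]] [[ 3.86551984e-02 -9.99252449e-01 -5.65504578e-04 -2.22505953e-02]
 [ 9.72539955e-01  3.74918577e-02  2.29696316e-01 -5.66678599e-01]
 [-2.29503404e-01 -9.42893245e-03  9.73262186e-01 -1.50064791e+00]
 [ 0.00000000e+00  0.00000000e+00  0.00000000e+00  1.00000000e+00]] dict_keys(['pixels', 'range_z', 'mtx', 'world_to_cam'])
```

View pics/scene0.png

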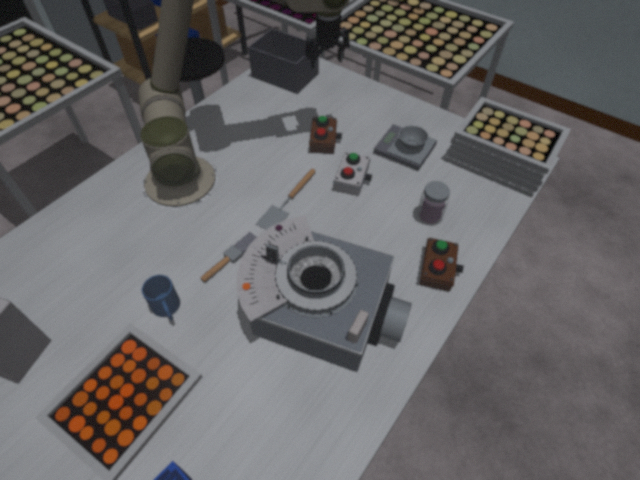

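View pics/top0.png

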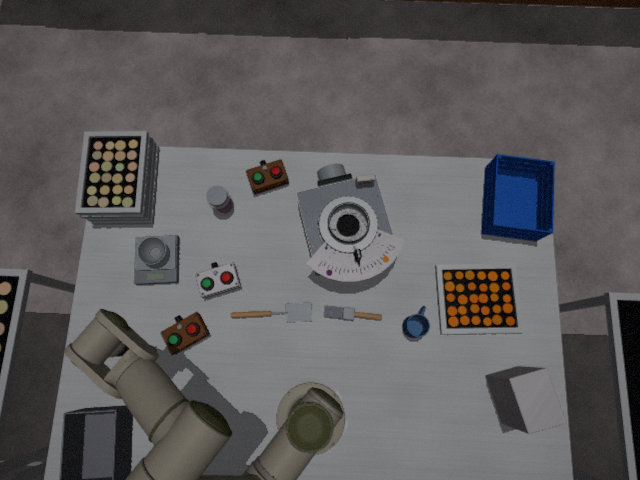

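Three stations show up in the top view: a brown one at (268,176), a brown one at (186,333) and a white one at (218,280). The white one fits the description, and its green button is at about (207,283). In the same view the orange magnet is at (386,259), the purple one at (328,272) and the lever at about (357,256). I'll confirm these in enlarged crops.

```bash
cat > h.py <<'E'
import numpy as np
def back(d,u,v,z):
    K=d["mtx"];T=d["world_to_cam"];R=T[:3,:3];t=T[:3,3]
    r=np.array([(u-K[0,2])/K[0,0],-(v-K[1,2])/K[1,1],-1.0]);c=-R.T@t;w=R.T@r
    return c+w*(z-c[2])/w[2]
def proj(d,p):
    K=d["mtx"];T=d["world_to_cam"];c=T[:3,:3]@np.array(p)+T[:3,3]
    return K[0,2]+K[0,0]*c[0]/-c[2],K[1,2]-K[1,1]*c[1]/-c[2]
E
python3 - <<'E'
import cv2
t=cv2.imread("pics/top0.png");s=cv2.imread("pics/scene0.png")
cv2.imwrite("pics/c1.png",cv2.resize(t[180:300,290:420],None,fx=5,fy=5,interpolation=cv2.INTER_CUBIC)[:600])
cv2.imwrite("pics/c2.png",cv2.resize(t[250:310,185:255],None,fx=8,fy=8,interpolation=cv2.INTER_CUBIC))
cv2.imwrite("pics/c3.png",cv2.resize(s[210:350,230:400],None,fx=4,fy=4,interpolation=cv2.INTER_CUBIC))
E
```

```text
(no output)
```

View pics/c1.png

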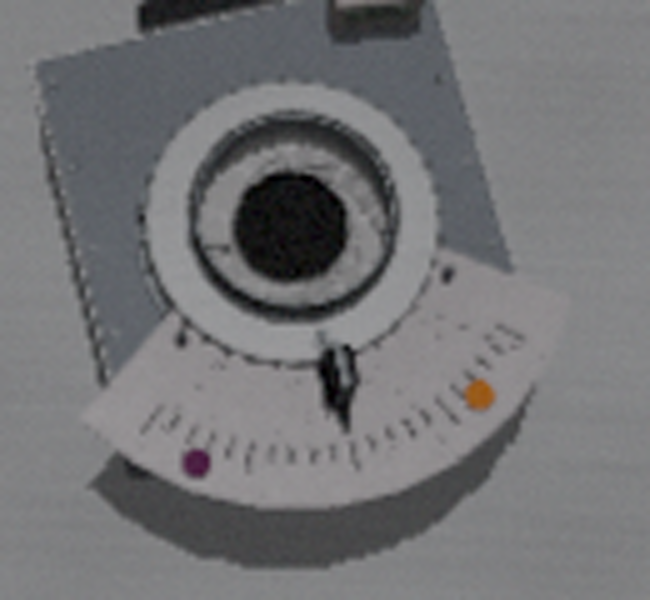

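View pics/c2.png

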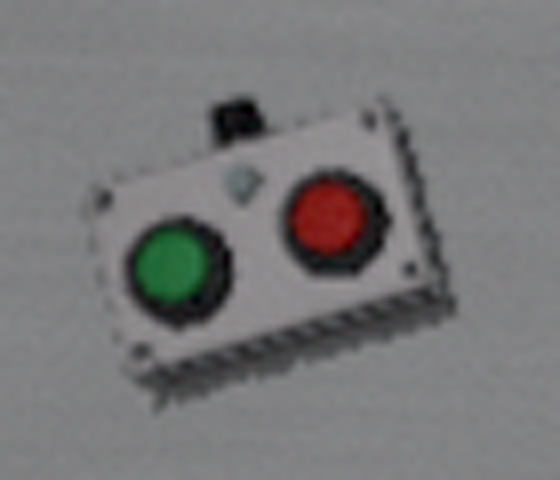

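View pics/c3.png

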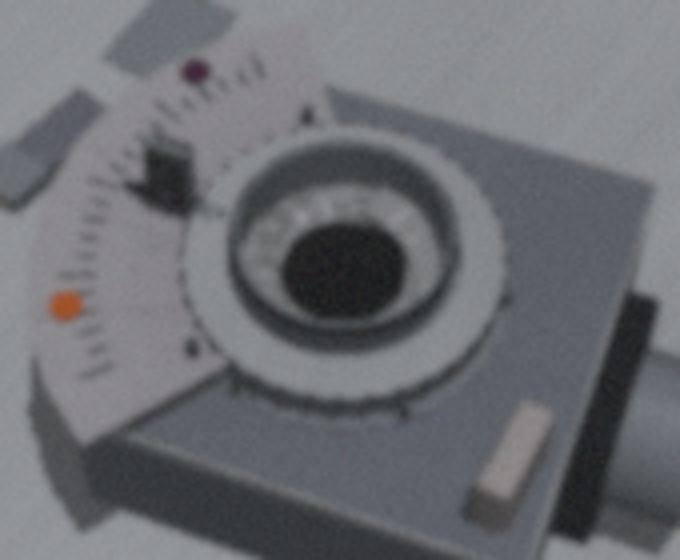

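```bash
python3 - <<'E'
import numpy as np
from h import *
T=dict(np.load("top0.npz"));S=dict(np.load("scene0.npz"))
t=lambda x,y,z:back(T,290+(x+.5)/5-.5,180+(y+.5)/5-.5,z)
s=lambda x,y,z:back(S,230+(x+.5)/4-.5,210+(y+.5)/4-.5,z)
g=lambda x,y,z:back(T,185+(x+.5)/8-.5,250+(y+.5)/8-.5,z)
p=lambda n,v:print(n,np.round(v,4))
for n,v in (("ring L",t(145,222,.151)),("ring R",t(440,222,.151)),("ring T",t(292,82,.151)),("ring B",t(292,362,.151)),
 ("spig L",t(189,216,.176)),("spig R",t(400,216,.176)),("spT",t(294,110,.176)),("spB",t(294,322,.176)),
 ("sring L",s(183,260,.151)),("R",s(507,260,.151)),("sp L",s(228,250,.176)),("R",s(462,250,.176)),("T",s(345,140,.176)),("B",s(345,352,.176)),
 ("or t",t(480,395,.146)),("or s",s(66,305,.146)),("pu t",t(196,463,.146)),("pu s",s(196,71,.146)),
 ("ptr t",t(347,431,.148)),("ptr s",s(128,186,.148)),("griptop t",t(336,357,.204)),("griptop s",s(168,146,.204)),
 ("green",g(172,264,.068)),("red",g(328,216,.068)),("green s",back(S,353.5,158.5,.068)),("red s",back(S,348,172.5,.068))):p(n,v)
# depth-based: spigot rim points
K=T["mtx"]
for n,D in(("top",T),("scene",S)):
    v,u=np.mgrid[0:480,0:640];z=D["range_z"]
    K=D["mtx"];c=np.stack([(u-K[0,2])/K[0,0]*z,-(v-K[1,2])/K[1,1]*z,-z],-1)
    w=(c-D["world_to_cam"][:3,3])@D["world_to_cam"][:3,:3]
    np.save(n+"_w.npy",w)
    for lo,hi in((.168,.182),(.145,.157),(.19,.215),(.062,.075)):
        m=(w[...,2]>lo)&(w[...,2]<hi)&(abs(w[...,1])<.45)&(w[...,0]>.3)&(w[...,0]<.8)
        q=w[m]; print(n,lo,len(q),q.mean(0).round(4) if len(q) else 0, np.median(q,0).round(4) if len(q) else 0)
E
```

```text
ring L [ 0.619  -0.0044  0.151 ]
ring R [ 0.6265 -0.1982  0.151 ]
ring T [ 0.7198 -0.0987  0.151 ]
ring B [ 0.5285 -0.1031  0.151 ]
spig L [ 0.617  -0.0328  0.176 ]
spig R [ 0.6222 -0.1692  0.176 ]
spT [ 0.6917 -0.099   0.176 ]
spB [ 0.5491 -0.1023  0.176 ]
sring L [ 0.5528 -0.1606  0.151 ]
R [ 0.7076 -0.0448  0.151 ]
sp L [ 0.5811 -0.1508  0.176 ]
R [ 0.6903 -0.0691  0.176 ]
T [ 0.5879 -0.0462  0.176 ]
B [ 0.6765 -0.1644  0.176 ]
or t [ 0.5124 -0.2257  0.146 ]
or s [ 0.5155 -0.2238  0.146 ]
pu t [ 0.4606 -0.0432  0.146 ]
pu s [ 0.4641 -0.0419  0.146 ]
ptr t [ 0.485  -0.1398  0.148 ]
ptr s [ 0.4896 -0.138   0.148 ]
griptop t [ 0.5209 -0.1273  0.204 ]
griptop s [ 0.5196 -0.1287  0.204 ]
green [0.4229 0.368  0.068 ]
red [0.4459 0.304  0.068 ]
green s [0.4316 0.361  0.068 ]
red s [0.4531 0.2989 0.068 ]
top 0.168 284 [ 0.6456 -0.1103  0.1731] [ 0.6413 -0.123   0.173 ]
top 0.145 1515 [ 0.5982 -0.1077  0.1494] [ 0.5864 -0.1098  0.1492]
top 0.19 56 [ 0.515  -0.1295  0.1997] [ 0.5149 -0.1287  0.2   ]
top 0.062 258 [0.4835 0.2171 0.0681] [0.434  0.3119 0.0682]
scene 0.168 697 [ 0.6649 -0.1188  0.1727] [ 0.6604 -0.1344  0.1726]
scene 0.145 2472 [ 0.63   -0.1155  0.1503] [ 0.6379 -0.1282  0.1504]
scene 0.19 99 [ 0.5224 -0.1324  0.1993] [ 0.5229 -0.1332  0.1994]
scene 0.062 588 [ 0.56   -0.0197  0.0685] [ 0.5782 -0.2091  0.0687]
```

```bash
python3 - <<'E'
from rig import status, eyes, env
import cv2,numpy as np
d=eyes.get_image("wrist");cv2.imwrite("pics/w0.png",d["pixels"][:,:,::-1]);print(d["mtx"],d["T_tool_cam"].round(4))
E
```

```text
[[388.9022629    0.         321.23879594]
 [  0.         388.9022629  246.36722821]
 [  0.           0.           1.        ]] [[-1.000e-04  9.484e-01  3.172e-01  8.190e-02]
 [ 1.000e+00 -1.000e-04  8.000e-04  8.000e-04]
 [ 8.000e-04  3.172e-01 -9.484e-01 -1.418e-01]
 [ 0.000e+00  0.000e+00  0.000e+00  1.000e+00]]
```

View pics/w0.png

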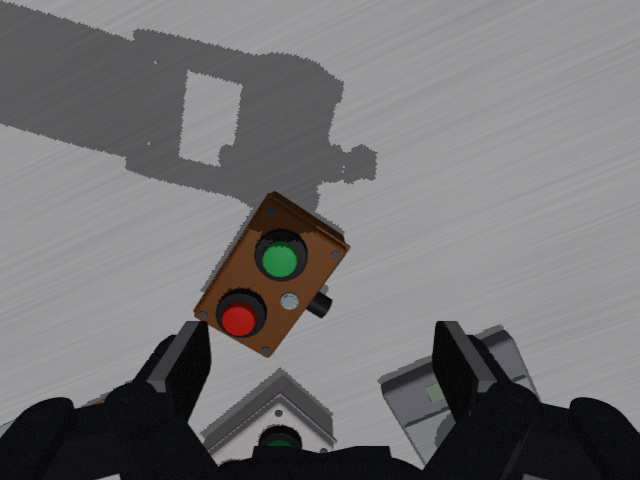

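>>> {"name": "play_rows", "arguments": {
  "targets": "-0.028 -0.023 -0.02 0.09 1; -0.056 -0.046 -0.04 0.18 1; -0.084 -0.069 -0.06 0.27 1; -0.112 -0.092 -0.08 0.36 1; -0.14 -0.115 -0.1 0.45 1",
  "force": 60
}}

```text
time_s: 0.65
position: [0.3006, 0.343, 0.332]
tool_rot: [[-0.653, 0.757, -0.0], [0.757, 0.653, -0.0], [0.0, -0.0, -1.0]]
ft_force: [0.6, -0.2, -0.4]
grip_width: 0.0125
```

>>> {"name": "play_rows", "arguments": {
  "targets": "-0.036 -0.01 0 0.11 1; -0.072 -0.02 0 0.22 1; -0.108 -0.03 0 0.33 1; -0.144 -0.04 0 0.44 1; -0.18 -0.05 0 0.55 1"
}}

```text
time_s: 1.15
position: [0.3809, 0.1743, 0.3313]
tool_rot: [[-0.16, 0.987, -0.0], [0.987, 0.16, 0.0], [0.0, -0.0, -1.0]]
ft_force: [0.5, 0.1, 0.2]
grip_width: -0.0
```

>>> {"name": "play_rows", "arguments": {
  "targets": "-0.036 0.006 0 0.12 1; -0.072 0.012 0 0.24 1; -0.108 0.018 0 0.36 1; -0.144 0.024 0 0.48 1; -0.18 0.03 0 0.6 1"
}}

```text
time_s: 1.65
position: [0.4399, 0.0015, 0.3312]
tool_rot: [[0.426, 0.905, -0.0], [0.905, -0.426, 0.0], [0.0, -0.0, -1.0]]
ft_force: [0.7, 0.5, 0.6]
grip_width: 0.0002
```

>>> {"name": "play_rows", "arguments": {
  "targets": "0 0 0 0.14 1; 0 0 0 0.28 1; 0 0 0 0.42 1; 0 0 0 0.56 1; 0 0 0 0.7 1"
}}

```text
time_s: 2.15
position: [0.4396, 0.0031, 0.3311]
tool_rot: [[0.909, 0.417, -0.001], [0.417, -0.909, 0.0], [-0.0, -0.0, -1.0]]
ft_force: [0.2, -1.0, -0.1]
grip_width: 0.0003
```

>>> {"name": "play_rows", "arguments": {
  "targets": "0 0 0 0.14 1; 0 0 0 0.28 1; 0 0 0 0.42 1; 0 0 0 0.56 1; 0 0 0 0.7 1"
}}

```text
time_s: 2.65
position: [0.4396, 0.0031, 0.3312]
tool_rot: [[0.964, -0.267, -0.0], [-0.267, -0.964, 0.0], [-0.001, -0.0, -1.0]]
ft_force: [0.3, -0.5, -0.2]
grip_width: 0.0002
```

>>> {"name": "play_rows", "arguments": {
  "targets": "0 0 0 0.14 1; 0 0 0 0.28 1; 0 0 0 0.42 1; 0 0 0 0.56 1; 0 0 0 0.7 1"
}}

```text
time_s: 3.15
position: [0.4396, 0.0031, 0.3311]
tool_rot: [[0.565, -0.825, -0.001], [-0.825, -0.565, 0.0], [-0.0, 0.0, -1.0]]
ft_force: [0.2, 0.2, -0.3]
grip_width: -0.0001
```

>>> {"name": "play_rows", "arguments": {
  "targets": "0.04 -0.015 0 0 1; 0.08 -0.03 0 0 1; 0.1 -0.03 0 0 1; 0.1 -0.03 0 0 1; 0.1 -0.03 0 0 1"
}}

```text
time_s: 3.65
position: [0.5211, -0.0618, 0.331]
tool_rot: [[0.57, -0.822, -0.001], [-0.822, -0.57, 0.001], [-0.001, 0.001, -1.0]]
ft_force: [-1.0, -0.1, 0.4]
grip_width: -0.0001
```

```bash
cat >> h.py <<'E'
def wrist(name):
    from rig import status, eyes
    import cv2
    s=status.observe();d=eyes.get_image("wrist")
    cv2.imwrite(f"pics/{name}.png",d["pixels"][:,:,::-1])
    Tt=np.eye(4);Tt[:3,:3]=s["tool_rot"];Tt[:3,3]=s["position"]
    d["world_to_cam"]=np.linalg.inv(Tt@d["T_tool_cam"]);np.savez(name+".npz",**d)
    print(s["time_s"],np.round(s["position"],4),np.round(s["q"],1),np.round(s["ft_force"],1));return d
def cloud(D):
    v,u=np.mgrid[0:480,0:640];z=D["range_z"];K=D["mtx"]
    c=np.stack([(u-K[0,2])/K[0,0]*z,-(v-K[1,2])/K[1,1]*z,-z],-1)
    return (c-D["world_to_cam"][:3,3])@D["world_to_cam"][:3,:3]
E
python3 -c "
from h import *
wrist('w1')"
```

```text
3.65 [ 0.5211 -0.0618  0.331 ] [-19.7  16.3  66.4   0.   97.4 125.6] [-1.  -0.1  0.4]
```

View pics/w1.png

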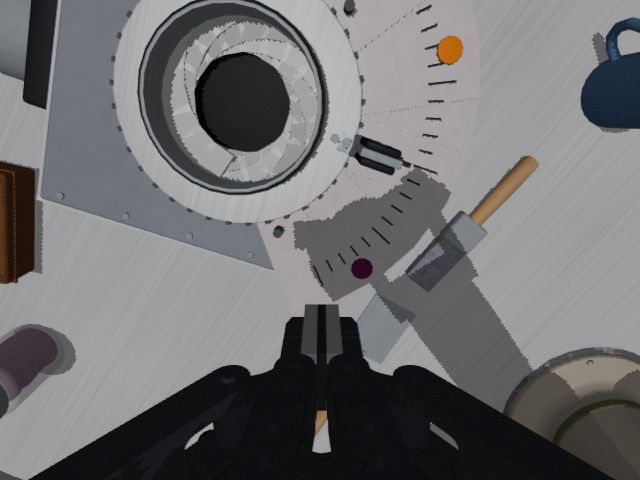

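The wrist view shows the orange magnet at (451,49), the purple one at (362,268), the grip at (377,156), the pointer tip at about (408,164), and the whole ring around (240,95).

```bash
python3 - <<'E'
import cv2
t=cv2.imread("pics/w1.png")
cv2.imwrite("pics/w1a.png",cv2.resize(t[0:200,320:500],None,fx=4,fy=4,interpolation=cv2.INTER_CUBIC)[200:800])
cv2.imwrite("pics/w1b.png",cv2.resize(t[0:240,100:380],None,fx=2.5,fy=2.5,interpolation=cv2.INTER_CUBIC))
E
```

```text
(no output)
```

View pics/w1a.png

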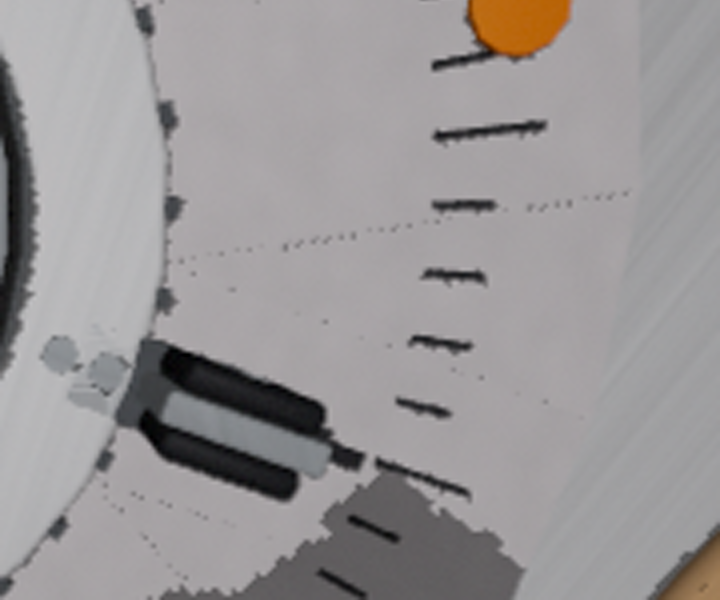

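View pics/w1b.png

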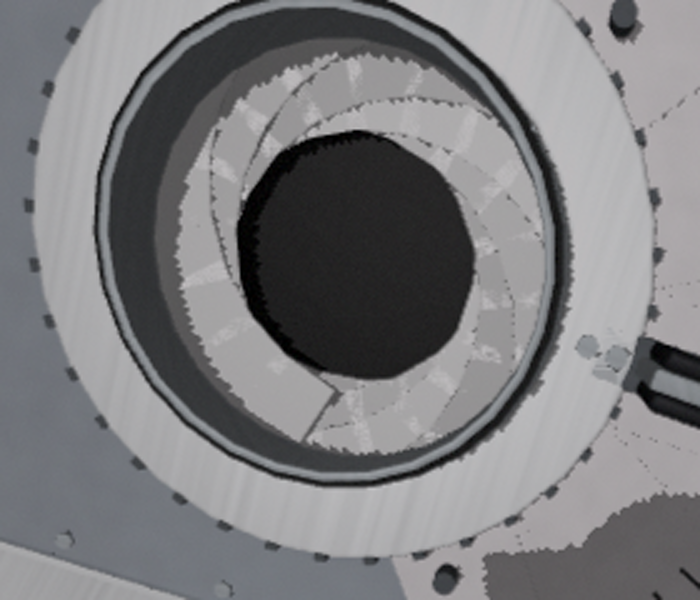

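```bash
cat > m1.py <<'E'
import numpy as np,cv2
from h import *
from scipy.optimize import least_squares
D=dict(np.load("w1.npz"))
f=lambda x,y,z:back(D,100+(x+.5)/2.5-.5,(y+.5)/2.5-.5,z)
ring=np.array([f(*p,.151) for p in((33,200),(652,240),(335,558),(52,330),(110,440),(210,518),(480,532),(610,408))])
sp=np.array([f(*p,.176) for p in((96,220),(553,240),(335,485),(200,436),(470,438),(130,95),(525,120))])
def fit(P,r=None):
    if r:
        s=least_squares(lambda c:np.hypot(*(P[:,:2]-c).T)-r,P[:,:2].mean(0)); 
    else: s=least_squares(lambda c:np.hypot(*(P[:,:2]-c[:2]).T)-c[2],[*P[:,:2].mean(0),.08])
    print(s.x.round(4),(s.fun*1e3).round(1));return s.x
fit(ring);a1=fit(ring,.097);fit(sp);a2=fit(sp,.066)
W=cloud(D)
m=(W[...,2]>.172)&(W[...,2]<.18)&(np.hypot(*(W[...,:2]-a2).transpose(2,0,1))<.08);q=W[m];fit(q[np.hypot(*(q[:,:2]-a2).T)>.062])
print("rim z",np.median(q[:,2]), "scale z",np.median(W[80:100,400:420,2]))
im=D["pixels"].astype(int)
m=((im[...,0]-im[...,2]>90)&(np.arange(480)[:,None]<100)&(np.arange(640)<480)&(np.arange(640)>400));v,u=np.nonzero(m);print("orange px",(u.min()+u.max())/2,(v.min()+v.max())/2,u.mean(),v.mean(),len(u))
o=back(D,u.mean(),v.mean(),.146)
pt=back(D,320+362/4,50+460/4,.148); 
g=[back(D,320+x/4,50+y/4,.204) for x,y in((182,405),(315,460))]
for a in (a1,a2):
    for n,p in(("or",o),("pt",pt),("g0",g[0]),("g1",g[1])):
        d=p[:2]-a;print(n,p.round(4),"r",np.hypot(*d).round(4),"phi",np.degrees(np.arctan2(-d[1],-d[0])).round(2))
d=g[1]-g[0];print("tang dir",np.degrees(np.arctan2(-d[1],-d[0])))
E
python3 m1.py
```

```text
[ 0.6264 -0.0979  0.0957] [-0.9  0.7 -0.1 -0.   1.5 -0.3 -0.5 -0.4]
[ 0.6272 -0.0993] [-2.3 -0.9  0.1 -0.8  1.2 -0.1 -0.4 -1.2]
[ 0.6262 -0.0991  0.0657] [-0.3 -0.9  0.4  0.6 -0.6 -0.4  1.2]
[ 0.6262 -0.0992] [-0.6 -1.2  0.2  0.4 -0.8 -0.7  0.9]
[ 0.6257 -0.0992  0.0645] [3.  2.7 2.5 ... 2.6 2.9 2.8]
rim z 0.17436011944749635 scale z 0.14138000562694664
orange px 449.5 49.5 449.6196428571429 49.46071428571429 560
or [ 0.5147 -0.2231  0.146 ] r 0.1672 phi 47.77
pt [ 0.4853 -0.1388  0.148 ] r 0.1472 phi 15.58
g0 [ 0.5301 -0.1268  0.204 ] r 0.1008 phi 15.82
g1 [ 0.5061 -0.1324  0.204 ] r 0.1255 phi 15.28
or [ 0.5147 -0.2231  0.146 ] r 0.1667 phi 48.03
pt [ 0.4853 -0.1388  0.148 ] r 0.1464 phi 15.71
g0 [ 0.5301 -0.1268  0.204 ] r 0.1 phi 16.03
g1 [ 0.5061 -0.1324  0.204 ] r 0.1247 phi 15.44
tang dir 13.05685307813322
```

>>> {"name": "play_rows", "arguments": {
  "targets": "0.008 0.014 0.03 0.11 1; 0.016 0.028 0.06 0.22 1; 0.016 0.028 0.09 0.33 1; 0.016 0.028 0.12 0.33 1; 0.016 0.028 0.12 0.33 1"
}}

```text
time_s: 4.2
position: [0.5055, -0.0897, 0.2088]
tool_rot: [[0.274, -0.962, -0.006], [-0.962, -0.274, 0.003], [-0.004, 0.005, -1.0]]
ft_force: [-1.2, -0.2, 0.6]
grip_width: 0.0002
```

```bash
python3 -c "
from h import *
wrist('w2')"
```

```text
4.2 [ 0.5055 -0.0897  0.2088] [-23.3  19.4  82.1   0.   78.9 140.8] [-1.2 -0.2  0.6]
```

View pics/w2.png

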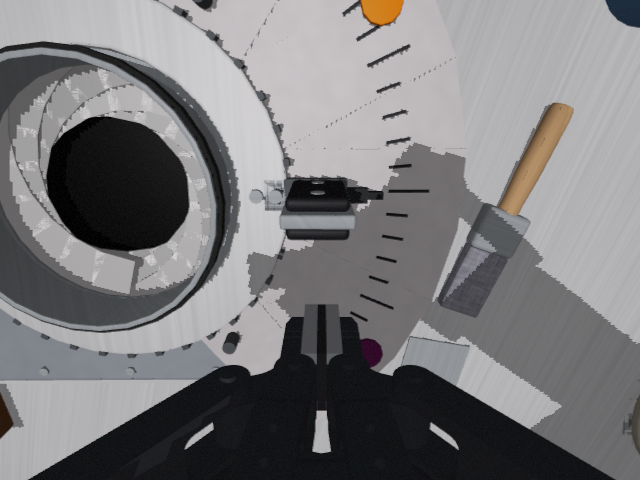

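The lever is straight ahead of the shut fingers, with the grip at (318,210) and the fingertips at (321,310). Next I lower beside the grip.

>>> {"name": "play_rows", "arguments": {
  "targets": "0 0 0.02 0 1; 0 0 0.04 0 1; 0.006 0 0.04 0 1; 0.012 0 0.04 0 1; 0.012 0 0.04 0 1"
}}

```text
time_s: 4.75
position: [0.5118, -0.1037, 0.1732]
tool_rot: [[0.273, -0.962, 0.003], [-0.962, -0.273, -0.002], [0.002, -0.003, -1.0]]
ft_force: [0.8, 0.3, 0.6]
grip_width: 0.0003
```

```bash
cat > plan.py <<'E'
import numpy as np,sys
from rig import status
A=np.array([.6262,-.0992])
def plan(phis,off=.020,r=.112,z=.168):
    s=status.observe();R=np.array(s["tool_rot"]);p=np.array(s["position"])
    th0=np.arctan2(R[1,0],R[0,0])
    d=p[:2]-A;print("pos",p.round(4),"F",np.round(s["ft_force"],1),"phi of tool x",np.degrees(th0)+90)
    for ph in phis:
        f=np.radians(ph);out=np.array([-np.cos(f),-np.sin(f)]);tg=np.array([np.sin(f),-np.cos(f)])
        t=A+r*out-off*tg; w=np.array([*(t-p[:2]),z-p[2]]);print(ph,(R.T@w).round(4),"turn",round(-(f-np.pi/2-th0),4))
if __name__=="__main__": plan([float(x) for x in sys.argv[1:]])
E
python3 plan.py 15.65 18 20 22 24 26
```

```text
pos [ 0.5118 -0.1037  0.1732] F [0.8 0.3 0.6] phi of tool x 15.82020920061801
15.65 [0.0065 0.0007 0.0052] turn 0.003
18.0 [0.0111 0.0014 0.0052] turn -0.038
20.0 [0.0151 0.0019 0.0052] turn -0.073
22.0 [0.019  0.0022 0.0052] turn -0.1079
24.0 [0.023  0.0024 0.0052] turn -0.1428
26.0 [0.027  0.0025 0.0052] turn -0.1777
```

>>> {"name": "play_rows", "arguments": {
  "targets": "0.006 0 0 0 1; 0.01 0.001 0 -0.03 1; 0.014 0.0015 0 -0.07 1; 0.018 0.002 0 -0.1 1; 0.022 0.002 0 -0.14 1"
}}

```text
time_s: 5.25
position: [0.5149, -0.1242, 0.1722]
tool_rot: [[0.406, -0.914, 0.001], [-0.914, -0.406, 0.001], [-0.001, -0.001, -1.0]]
ft_force: [-2.2, 4.0, 3.3]
grip_width: 0.0001
```

```bash
python3 plan.py 24 26 28 30 32 34
```

```text
pos [ 0.5149 -0.1242  0.1722] F [-2.2  4.   3.3] phi of tool x 23.9597401675463
24.0 [0.0024 0.0002 0.0042] turn -0.0007
26.0 [0.0064 0.0008 0.0042] turn -0.0356
28.0 [0.0103 0.0013 0.0042] turn -0.0705
30.0 [0.0143 0.0017 0.0042] turn -0.1054
32.0 [0.0182 0.0019 0.0042] turn -0.1403
34.0 [0.0222 0.002  0.0042] turn -0.1752
```

Contact is made at about 4 N and the lever is turning.

>>> {"name": "play_rows", "arguments": {
  "targets": "0.004 0.0005 0 -0.035 1; 0.008 0.001 0 -0.07 1; 0.012 0.0015 0 -0.105 1; 0.016 0.002 0 -0.14 1; 0.02 0.002 0 -0.175 1"
}}

```text
time_s: 5.75
position: [0.521, -0.1433, 0.1721]
tool_rot: [[0.559, -0.829, -0.0], [-0.829, -0.559, 0.001], [-0.001, -0.0, -1.0]]
ft_force: [-2.7, 3.7, 2.6]
grip_width: 0.0006
```

```bash
python3 plan.py 34 36 38 40 42 44
python3 -c "
from h import *
wrist('w3')"
```

```text
pos [ 0.521  -0.1433  0.1721] F [-2.7  3.7  2.6] phi of tool x 33.990227474990455
34.0 [0.0023 0.0001 0.0041] turn -0.0002
36.0 [0.0062 0.0007 0.0041] turn -0.0351
38.0 [0.0101 0.0012 0.0041] turn -0.07
40.0 [0.0141 0.0016 0.0041] turn -0.1049
42.0 [0.018  0.0018 0.0041] turn -0.1398
44.0 [0.022  0.0019 0.0041] turn -0.1747
5.75 [ 0.521  -0.1433  0.1721] [-28.   23.8  81.6   0.   74.7 118. ] [-2.7  3.7  2.6]
```

View pics/w3.png

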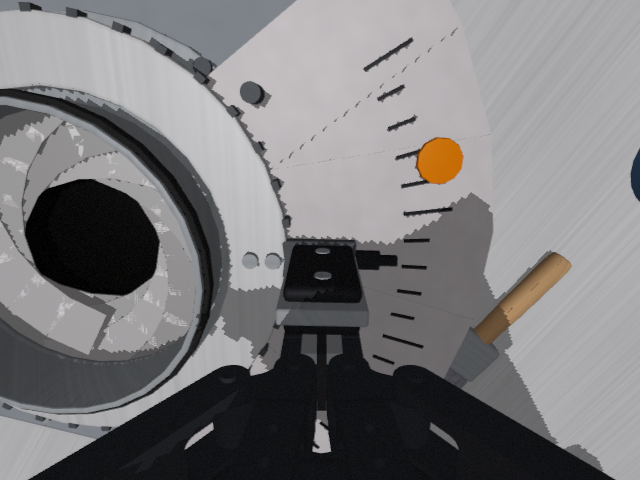

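```bash
cat > ang.py <<'E'
import sys,numpy as np
from h import *
A=np.array([.6262,-.0992])
D=dict(np.load(sys.argv[1]+".npz"))
pu,pv,ou,ov=map(float,sys.argv[2:6])
for n,p in(("pt",back(D,pu,pv,.148)),("or",back(D,ou,ov,.146))):
    d=p[:2]-A;print(n,p.round(4),np.hypot(*d).round(4),np.degrees(np.arctan2(-d[1],-d[0])).round(2))
E
python3 ang.py w3 397 260.5 440 161
```

```text
pt [ 0.503  -0.1777  0.148 ] 0.1461 32.52
or [ 0.5146 -0.2233  0.146 ] 0.1669 48.03
```

>>> {"name": "play_rows", "arguments": {
  "targets": "0.004 0.0005 0 -0.035 1; 0.008 0.001 0 -0.07 1; 0.012 0.0015 0 -0.105 1; 0.016 0.002 0 -0.14 1; 0.02 0.002 0 -0.175 1"
}}

```text
time_s: 6.3
position: [0.5304, -0.1611, 0.1719]
tool_rot: [[0.694, -0.72, -0.001], [-0.72, -0.694, 0.0], [-0.001, 0.0, -1.0]]
ft_force: [-3.3, 2.9, 2.2]
grip_width: 0.0
```

```bash
python3 plan.py 44 46 48
python3 -c "
from h import *
wrist('w4')
import cv2
t=cv2.imread('pics/w4.png')
cv2.imwrite('pics/w4a.png',cv2.resize(t[170:320,280:480],None,fx=4,fy=4,interpolation=cv2.INTER_CUBIC))"
```

```text
pos [ 0.5304 -0.1611  0.1719] F [-3.3  2.9  2.2] phi of tool x 43.972422416883205
44.0 [0.0021 0.0001 0.0039] turn -0.0005
46.0 [0.006  0.0007 0.0039] turn -0.0354
48.0 [0.0099 0.0012 0.0039] turn -0.0703
6.3 [ 0.5304 -0.1611  0.1719] [-29.1  25.1  79.3   0.   75.6 106.9] [-3.3  2.9  2.2]
```

View pics/w4a.png

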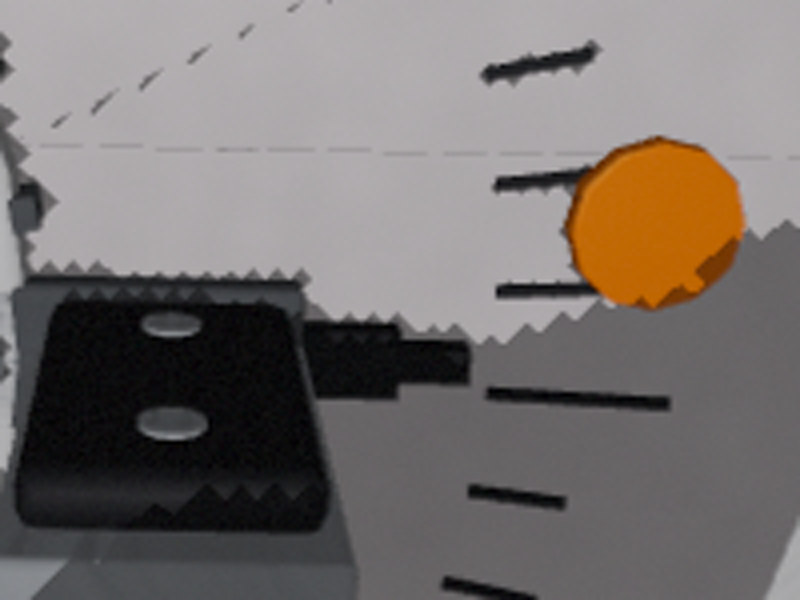

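```bash
python3 ang.py w4 397.4 260 444.2 225.5
```

```text
pt [ 0.5188 -0.1984  0.148 ] 0.1461 42.73
or [ 0.5151 -0.2237  0.146 ] 0.1669 48.27
```

>>> {"name": "play_rows", "arguments": {
  "targets": "0.003 0.0005 0 -0.02 1; 0.005 0.0005 0 -0.04 1; 0.007 0.001 0 -0.06 1; 0.008 0.001 0 -0.07 1; 0.008 0.001 0 -0.07 1"
}}

```text
time_s: 6.85
position: [0.5356, -0.1678, 0.1713]
tool_rot: [[0.742, -0.67, 0.0], [-0.67, -0.742, -0.0], [0.0, 0.0, -1.0]]
ft_force: [-2.7, 0.5, 1.2]
grip_width: -0.0003
```

```bash
python3 plan.py 48
python3 -c "
from h import *
wrist('w5')
import cv2
t=cv2.imread('pics/w5.png')
cv2.imwrite('pics/w5a.png',cv2.resize(t[170:320,280:480],None,fx=4,fy=4,interpolation=cv2.INTER_CUBIC))"
```

```text
pos [ 0.5356 -0.1678  0.1713] F [-2.7  0.5  1.2] phi of tool x 47.93719295471248
48.0 [0.0014 0.0004 0.0033] turn -0.0011
6.85 [ 0.5356 -0.1678  0.1713] [-29.5  25.8  78.3  -0.   75.9 102.6] [-2.7  0.5  1.2]
```

View pics/w5a.png

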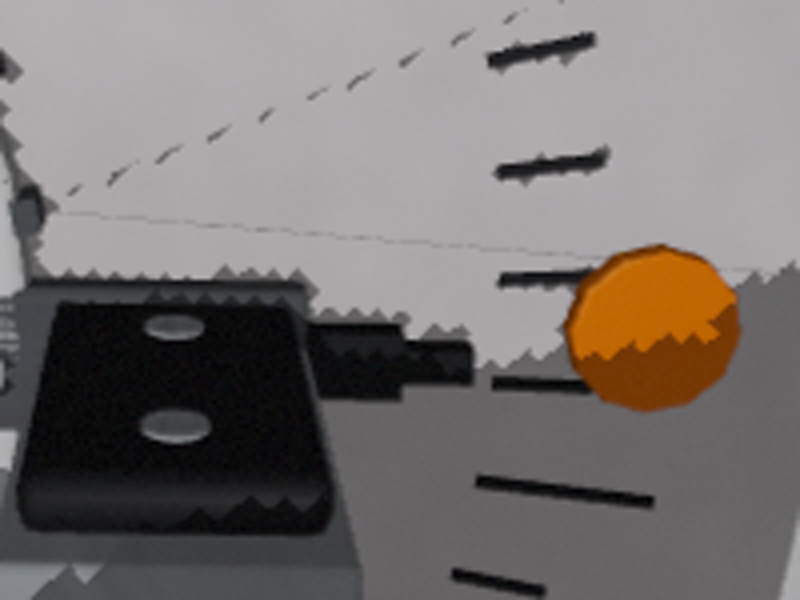

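```bash
python3 ang.py w5 398 260.3 443.2 252; python3 ang.py w5 398 262.3 443.2 252
```

```text
pt [ 0.5267 -0.206   0.148 ] 0.146 47.04
or [ 0.5153 -0.2236  0.146 ] 0.1667 48.28
pt [ 0.526  -0.2054  0.148 ] 0.146 46.66
or [ 0.5153 -0.2236  0.146 ] 0.1667 48.28
```

>>> {"name": "play_rows", "arguments": {
  "targets": "0.0005 0 0 0 1; 0.001 0 0 -0.01 1; 0.0015 0 0 -0.015 1; 0.002 0 0 -0.015 1; 0.002 0 0 -0.015 1"
}}

```text
time_s: 7.4
position: [0.5369, -0.169, 0.1712]
tool_rot: [[0.752, -0.659, -0.0], [-0.659, -0.752, 0.0], [-0.0, 0.0, -1.0]]
ft_force: [-3.5, 0.1, 1.3]
grip_width: -0.0002
```

```bash
python3 plan.py 48
python3 -c "
from h import *
wrist('w6')
import cv2
t=cv2.imread('pics/w6.png')
cv2.imwrite('pics/w6a.png',cv2.resize(t[170:320,280:480],None,fx=4,fy=4,interpolation=cv2.INTER_CUBIC))"
```

```text
pos [ 0.5369 -0.169   0.1712] F [-3.5  0.1  1.3] phi of tool x 48.785648768810674
48.0 [-0.0004  0.0003  0.0032] turn 0.0137
7.4 [ 0.5369 -0.169   0.1712] [-29.5  25.9  78.   -0.   76.1 101.7] [-3.5  0.1  1.3]
```

View pics/w6a.png

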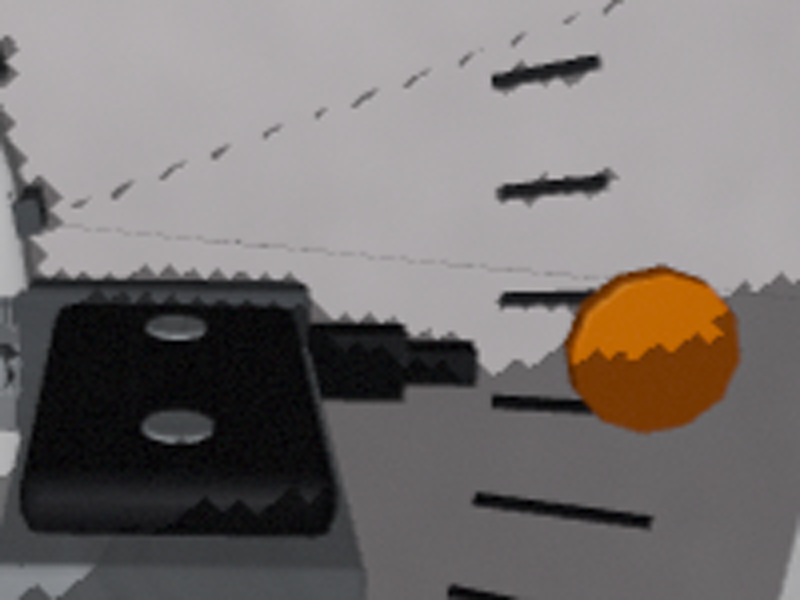

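```bash
python3 ang.py w6 398.5 260.4 443.2 257.5
```

```text
pt [ 0.5284 -0.2075  0.148 ] 0.1459 47.92
or [ 0.5153 -0.2235  0.146 ] 0.1666 48.26
```

>>> {"name": "play_rows", "arguments": {
  "targets": "-0.015 0 0 0 1; -0.03 0 0 0 1; -0.035 0 -0.04 0 1; -0.035 0 -0.08 0 1; -0.035 0 -0.12 0 1"
}}

```text
time_s: 7.95
position: [0.511, -0.1458, 0.2931]
tool_rot: [[0.753, -0.659, 0.002], [-0.659, -0.753, -0.001], [0.002, -0.001, -1.0]]
ft_force: [-0.7, 0.4, 0.1]
grip_width: 0.0
```

>>> {"name": "play_rows", "arguments": {
  "targets": "-0.01 0 -0.03 0 1; -0.02 0 -0.05 0 1; -0.02 0 -0.05 0 1; -0.02 0 -0.05 0 1"
}}

```text
time_s: 8.35
position: [0.4959, -0.1328, 0.3408]
tool_rot: [[0.752, -0.659, 0.001], [-0.659, -0.752, -0.0], [0.001, -0.0, -1.0]]
ft_force: [0.2, 0.4, 0.3]
grip_width: -0.0001
```

```bash
python3 -c "
from h import *
wrist('w7')"
```

```text
8.35 [ 0.4959 -0.1328  0.3408] [-28.2  14.8  66.8   0.   98.3 103. ] [0.2 0.4 0.3]
```

View pics/w7.png

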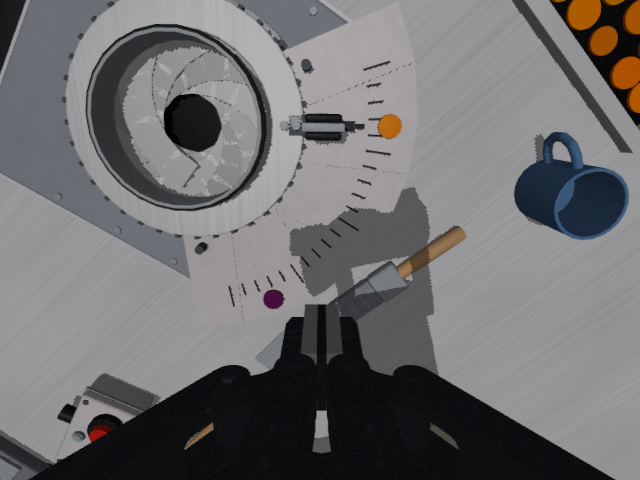

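```bash
python3 - <<'E'
import cv2
t=cv2.imread("pics/w7.png")
cv2.imwrite("pics/w7a.png",cv2.resize(t[85:165,260:420],None,fx=5,fy=5,interpolation=cv2.INTER_CUBIC))
cv2.imwrite("pics/w7b.png",cv2.resize(t[0:240,60:310],None,fx=2.5,fy=2.5,interpolation=cv2.INTER_CUBIC))
E
```

```text
(no output)
```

View pics/w7a.png

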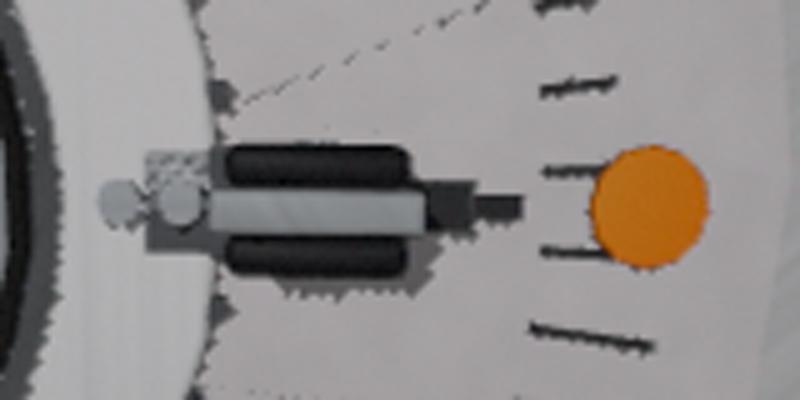

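View pics/w7b.png

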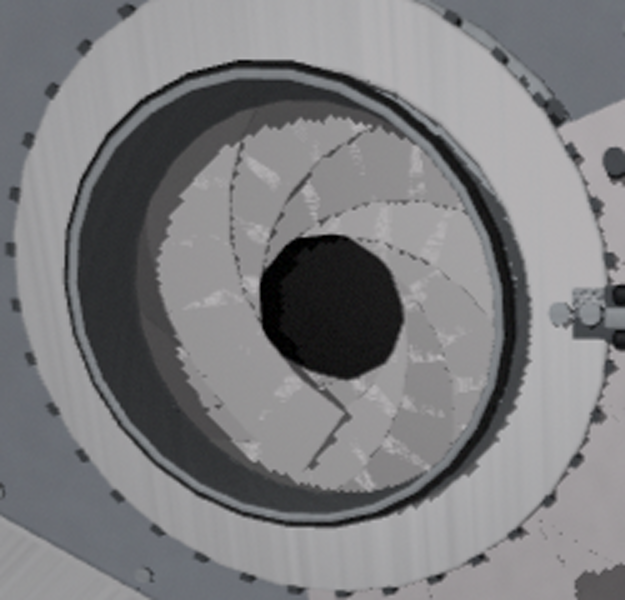

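```bash
python3 ang.py w7 364 126 389.6 126; python3 ang.py w7 359 126 389.6 126; sed -e 's/w1.npz/w7.npz/; s/100+(x/60+(x/' m1.py | sed -e 's/^ring=.*/ring=np.array([f(*p,.151) for p in((14,250),(606,290),(310,592),(30,370),(100,480),(200,557),(480,550),(585,420))])/; s/^sp=.*/sp=np.array([f(*p,.176) for p in((67,260),(502,290),(300,523),(175,475),(430,470),(110,125),(260,61))])/' | sed '/^W=/,$d' > m7.py; python3 m7.py
```

```text
pt [ 0.5286 -0.2075  0.148 ] 0.1458 47.97
or [ 0.5144 -0.2236  0.146 ] 0.1672 48.06
pt [ 0.5313 -0.2044  0.148 ] 0.1417 47.94
or [ 0.5144 -0.2236  0.146 ] 0.1672 48.06
[ 0.6265 -0.0979  0.0957] [-1.3  0.9  0.4  1.1  0.2 -0.1 -0.9 -0.4]
[ 0.6276 -0.0991] [-2.7 -0.7  0.7  0.3 -0.   0.  -0.9 -1.3]
[ 0.6273 -0.0998  0.0652] [-1.   0.5  1.4  0.1 -1.6  0.6  0. ]
[ 0.6273 -0.1   ] [-1.6 -0.5  0.8 -0.4 -2.4 -0.2 -0.9]
```

The lever reads 47.97° and the magnet 48.06° from above, so the pointer is on the magnet's middle. Next is the button.

>>> {"name": "play_rows", "arguments": {
  "targets": "-0.036 -0.028 0 -0.12 1; -0.072 -0.056 0 -0.24 1; -0.108 -0.084 0 -0.36 1; -0.144 -0.112 0 -0.48 1; -0.18 -0.14 0 -0.6 1"
}}

```text
time_s: 8.9
position: [0.452, 0.0927, 0.3399]
tool_rot: [[0.993, -0.115, -0.002], [-0.115, -0.993, 0.0], [-0.002, -0.0, -1.0]]
ft_force: [0.1, -0.5, 0.2]
grip_width: 0.0001
```

>>> {"name": "play_rows", "arguments": {
  "targets": "-0.017 -0.045 0 -0.12 1; -0.034 -0.09 0 -0.24 1; -0.051 -0.135 0 -0.36 1; -0.068 -0.18 0.02 -0.48 1; -0.085 -0.22 0.04 -0.6 1"
}}

```text
time_s: 9.4
position: [0.3938, 0.3217, 0.2996]
tool_rot: [[0.884, 0.467, -0.0], [0.467, -0.884, -0.0], [-0.0, -0.0, -1.0]]
ft_force: [0.1, -0.1, 0.1]
grip_width: -0.0003
```

>>> {"name": "play_rows", "arguments": {
  "targets": "0 0 0 0 1; 0 0 0 0 1; 0 0 0 0 1"
}}

```text
time_s: 9.7
position: [0.3948, 0.3191, 0.3011]
tool_rot: [[0.887, 0.461, -0.0], [0.461, -0.887, -0.0], [-0.0, 0.0, -1.0]]
ft_force: [0.1, -0.3, -0.4]
grip_width: 0.0
```

```bash
python3 -c "
from h import *
wrist('w8')"
```

```text
9.7 [0.3948 0.3191 0.3011] [25.6 15.1 72.9 -0.  92.1 88.1] [ 0.1 -0.3 -0.4]
```

View pics/w8.png

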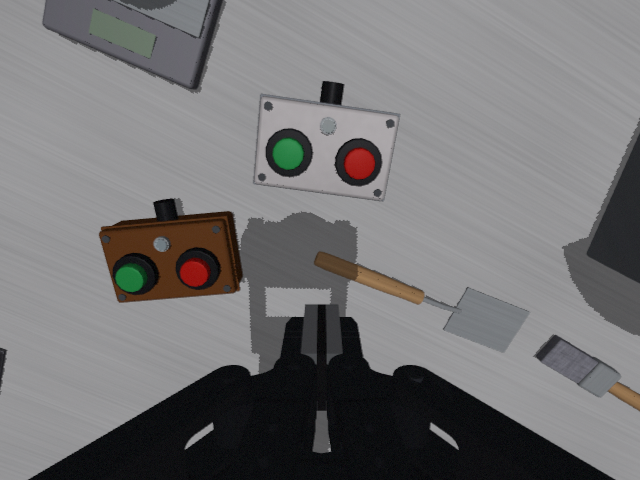

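The white station is at (327,148), with its green button at (288,154) and red at (360,163). The brown look-alike is at (170,257). The white one is the one meant.

```bash
python3 - <<'E'
import cv2
from h import *
t=cv2.imread("pics/w8.png")
cv2.imwrite("pics/w8a.png",cv2.resize(t[80:210,245:405],None,fx=4,fy=4,interpolation=cv2.INTER_CUBIC))
D=dict(np.load("w8.npz"));im=D["pixels"].astype(int);W=cloud(D)
from rig import status
s=status.observe();R=np.array(s["tool_rot"]);p=np.array(s["position"])
U=np.arange(640);V=np.arange(480)[:,None]
for n,m in(("green",im[...,1]-im[...,0]>50),("red",im[...,0]-im[...,1]>60)):
    m=m&(U>250)&(U<400)&(V>100)&(V<200);v,u=np.nonzero(m);q=back(D,u.mean(),v.mean(),.068)
    print(n,u.mean(),v.mean(),len(u),q.round(4),"depth z",np.median(W[m],0).round(4),"tool shift",(R.T@(q-p)).round(4))
ring=((W[...,2]>.05)&(W[...,2]<.075)&(U>262)&(U<315)&(V>125)&(V<182))
print(np.histogram(W[ring][:,2],bins=np.arange(.044,.076,.002)))
E
```

```text
green 287.70157068062827 153.2931937172775 764 [0.4233 0.37   0.068 ] depth z [0.4237 0.3699 0.0711] tool shift [ 0.0487 -0.0324  0.2334]
red 359.04849279161203 163.173001310616 763 [0.4462 0.306  0.068 ] depth z [0.4465 0.3064 0.0712] tool shift [0.0395 0.035  0.2334]
(array([  0,   0,   0, 192,   6,   5,   3,  95, 730, 164,   7,  10, 103,
       558, 121]), array([0.044, 0.046, 0.048, 0.05 , 0.052, 0.054, 0.056, 0.058, 0.06 ,
       0.062, 0.064, 0.066, 0.068, 0.07 , 0.072, 0.074]))
```

View pics/w8a.png

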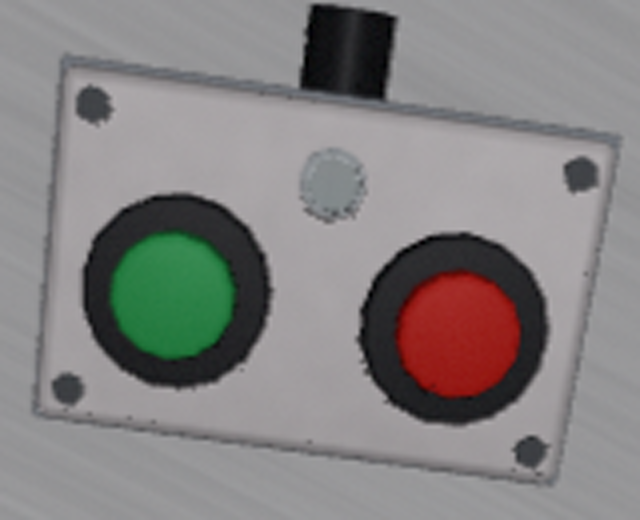

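>>> {"name": "play_rows", "arguments": {
  "targets": "0.03 -0.02 0.02 0 1; 0.049 -0.032 0.06 0 1; 0.049 -0.032 0.105 0 1; 0.049 -0.032 0.15 0 1; 0.049 -0.032 0.18 0 1"
}}

```text
time_s: 10.25
position: [0.4229, 0.3692, 0.1188]
tool_rot: [[0.888, 0.46, -0.002], [0.46, -0.888, -0.001], [-0.002, 0.0, -1.0]]
ft_force: [-0.0, -0.1, 0.1]
grip_width: -0.0002
```

>>> {"name": "play_rows", "arguments": {
  "targets": "0 0 0.02 0 1; 0 0 0.035 0 1; 0 0 0.035 0 1; 0 0 0.035 0 1; 0 0 0.035 0 1"
}}

```text
time_s: 10.75
position: [0.4237, 0.3707, 0.0876]
tool_rot: [[0.887, 0.462, 0.002], [0.462, -0.887, 0.001], [0.002, -0.0, -1.0]]
ft_force: [0.0, -0.7, -0.4]
grip_width: -0.0002
```

```bash
python3 -c "
from h import *
wrist('w9')"
```

```text
10.75 [0.4237 0.3707 0.0876] [29.1 31.2 84.4 -0.  64.3 91.6] [ 0.  -0.7 -0.4]
```

View pics/w9.png

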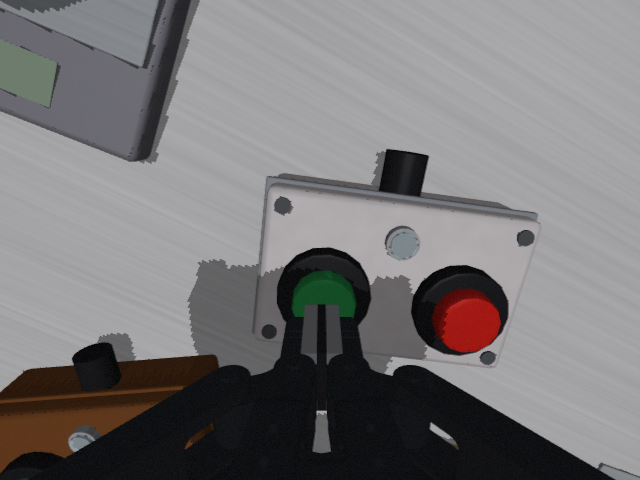

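The fingertips sit centred over the green button at (323,300), clear of the red one at (468,322). I press in small steps.

>>> {"name": "play_rows", "arguments": {
  "targets": "0 0 0.01 0 1; 0 0 0.016 0 1; 0 0 0.019 0 1; 0 0 0.021 0 1; 0 0 0.022 0 1"
}}

```text
time_s: 11.3
position: [0.4229, 0.3708, 0.0658]
tool_rot: [[0.887, 0.463, 0.001], [0.463, -0.887, 0.0], [0.001, 0.0, -1.0]]
ft_force: [-5.4, -4.9, 21.9]
grip_width: -0.0
```

>>> {"name": "play_rows", "arguments": {
  "targets": "0 0 0 0 1; 0 0 0 0 1"
}}

```text
time_s: 11.5
position: [0.4229, 0.3708, 0.0659]
tool_rot: [[0.886, 0.463, 0.001], [0.463, -0.886, 0.0], [0.001, 0.0, -1.0]]
ft_force: [-4.0, -3.4, 16.1]
grip_width: 0.0001
```

```bash
python3 -c "
from h import *
d=wrist('w10')
d=__import__('rig').eyes.get_image('scene')
import cv2
cv2.imwrite('pics/s10.png',cv2.resize(d['pixels'][130:210,300:400,::-1],None,fx=6,fy=6,interpolation=cv2.INTER_CUBIC))"
```

```text
11.5 [0.4229 0.3708 0.0659] [29.2 32.8 85.8 -0.  61.4 91.6] [-4.  -3.4 16.1]
```

View pics/w10.png

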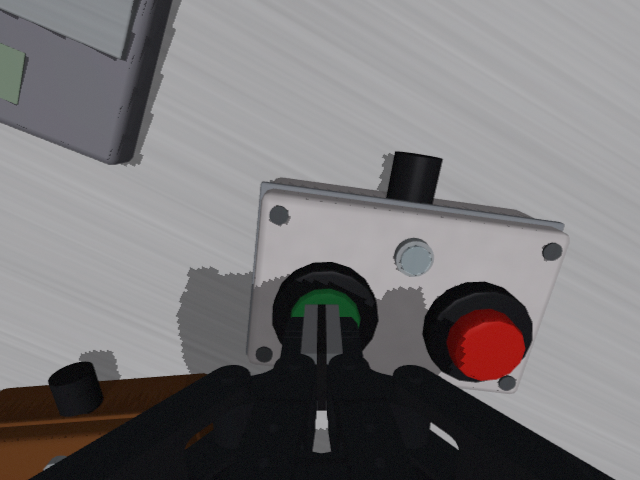

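View pics/s10.png

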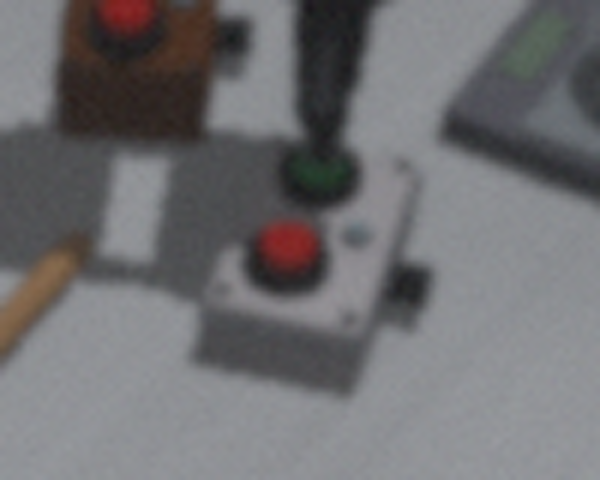

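The button looks flush and the tip has stalled at 16 N, well over the 5 N needed. One more millimetre will show whether it is on its stop.

>>> {"name": "play_rows", "arguments": {
  "targets": "0 0 0.0005 0 1; 0 0 0.001 0 1; 0 0 0.001 0 1; 0 0 0.001 0 1"
}}

```text
time_s: 12.0
position: [0.4229, 0.3708, 0.0657]
tool_rot: [[0.886, 0.463, 0.002], [0.463, -0.886, 0.001], [0.002, 0.0, -1.0]]
ft_force: [-6.8, -4.8, 23.4]
grip_width: 0.0004
```

It is on a hard stop: 7 N more moved it only 0.2 mm. Now I let go.

>>> {"name": "play_rows", "arguments": {
  "targets": "0 0 -0.015 0 1; 0 0 -0.04 0 1; 0 0 -0.08 0 1; 0 0 -0.12 0 1; 0 0 -0.16 0 1"
}}

```text
time_s: 12.5
position: [0.4224, 0.3706, 0.2246]
tool_rot: [[0.887, 0.463, -0.001], [0.463, -0.887, -0.0], [-0.001, -0.0, -1.0]]
ft_force: [0.5, 0.4, -0.2]
grip_width: 0.0
```

>>> {"name": "play_rows", "arguments": {
  "targets": "-0.04 0.02 -0.02 0 1; -0.06 0.03 -0.04 0 1; -0.06 0.03 -0.05 0 1; -0.06 0.03 -0.05 0 1; -0.06 0.03 -0.05 0 1"
}}

```text
time_s: 13.0
position: [0.3837, 0.3168, 0.2724]
tool_rot: [[0.887, 0.463, -0.001], [0.463, -0.887, -0.0], [-0.001, -0.0, -1.0]]
ft_force: [0.2, 0.6, 0.1]
grip_width: -0.0006
```

```bash
python3 -c "
from h import *
from rig import eyes
import cv2
d=wrist('w11')
D=dict(np.load('w11.npz'));im=D['pixels'].astype(int);W=cloud(D)
for n,m in(('green',im[...,1]-im[...,0]>50),('red',im[...,0]-im[...,1]>60)):
    m=m&(abs(W[...,0]-.434)<.05)&(abs(W[...,1]-.338)<.06);print(n,m.sum(),np.median(W[m],0).round(4))
for n in('top','scene'):
    cv2.imwrite('pics/%s11.png'%n,eyes.get_image(n)['pixels'][:,:,::-1])
t=cv2.imread('pics/top11.png');cv2.imwrite('pics/t11c.png',cv2.resize(t[180:300,290:420],None,fx=5,fy=5,interpolation=cv2.INTER_CUBIC))
"
```

```text
13.0 [0.3837 0.3168 0.2724] [25.9 14.9 77.8  0.  87.4 88.3] [0.2 0.6 0.1]
green 913 [0.4235 0.3699 0.0711]
red 918 [0.4465 0.3065 0.0711]
```

View pics/top11.png

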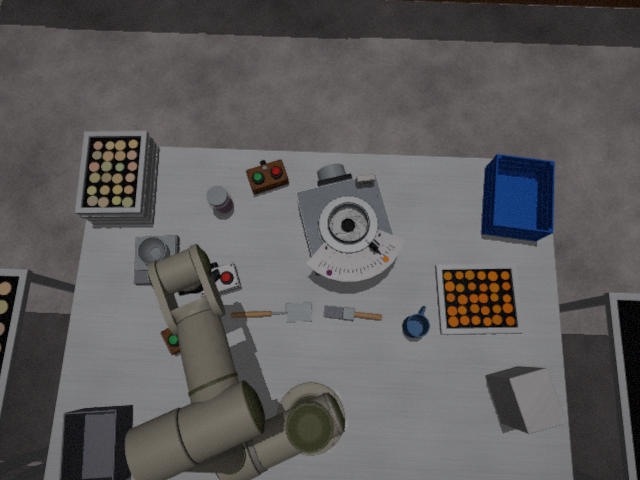

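View pics/t11c.png

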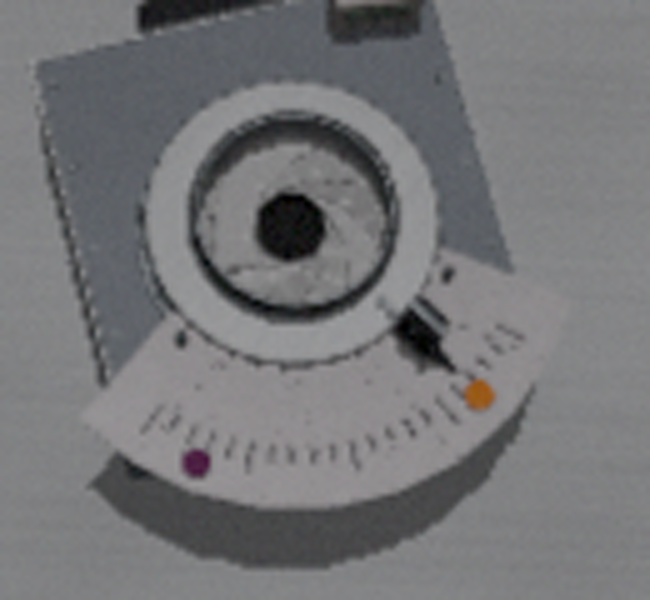

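View pics/w11.png

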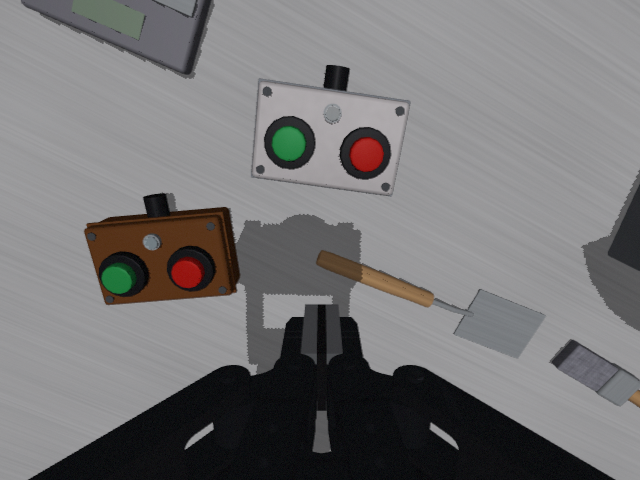

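The lever is still on the orange magnet and the button is out again. The stall height of 0.0657 m is higher than the expected 0.062 m, so I check in the stored pressed image how deep the green button really was.

```bash
python3 -c "
from h import *
for n in('w8','w9','w10','w11'):
    D=dict(np.load(n+'.npz'));im=D['pixels'].astype(int);W=cloud(D)
    for c,m in(('green',im[...,1]-im[...,0]>35),('red',im[...,0]-im[...,1]>60),('lid',im.min(-1)>120)):
        m=m&(abs(W[...,0]-.434)<.055)&(abs(W[...,1]-.338)<.06)&(W[...,2]>.045)&(W[...,2]<.08);print(n,c,m.sum(),np.median(W[m],0).round(4),np.percentile(W[m][:,2],[10,90]).round(4))
    k=(np.hypot(W[...,0]-.4235,W[...,1]-.370)<.0215)&(np.hypot(W[...,0]-.4235,W[...,1]-.370)>.0175)&(W[...,2]>.053)&(W[...,2]<.066);print('collar',np.median(W[k][:,2]).round(4),k.sum())
import cv2
t=cv2.imread('pics/w10.png');cv2.imwrite('pics/w10a.png',cv2.resize(t[250:390,260:400],None,fx=4,fy=4,interpolation=cv2.INTER_CUBIC))
"
```

```text
w8 green 785 [0.4237 0.3699 0.071 ] [0.0697 0.0722]
w8 red 762 [0.4465 0.3064 0.0712] [0.0699 0.0723]
w8 lid 6534 [0.4505 0.3405 0.0493] [0.0481 0.0505]
collar 0.0612 544
w9 green 2002 [0.4301 0.3744 0.0708] [0.0661 0.0718]
w9 red 3185 [0.4479 0.3087 0.0711] [0.0676 0.0719]
w9 lid 14976 [0.4647 0.345  0.0493] [0.0484 0.0503]
collar 0.0612 1438
w10 green 1044 [0.433  0.3743 0.0645] [0.0626 0.0655]
w10 red 4069 [0.4482 0.3091 0.071 ] [0.067  0.0719]
w10 lid 17957 [0.4656 0.3464 0.0493] [0.0484 0.0503]
collar 0.0612 1711
w11 green 941 [0.4236 0.3699 0.0711] [0.0699 0.0721]
w11 red 913 [0.4464 0.3065 0.0711] [0.0699 0.0722]
w11 lid 7810 [0.4505 0.3405 0.0493] [0.0482 0.0504]
collar 0.0612 657
```

View pics/w10a.png

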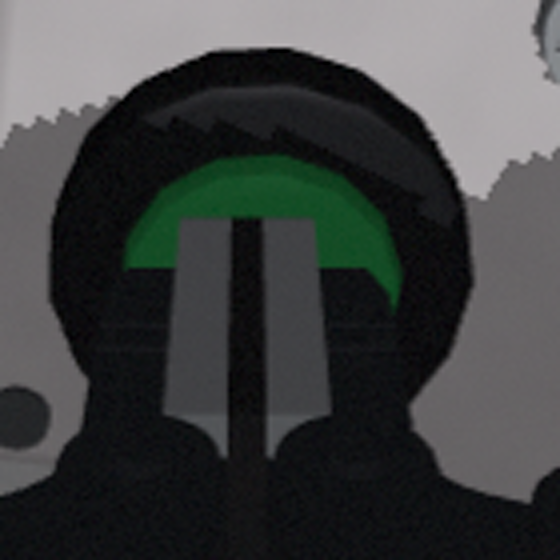

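The depth data shows the green top dropping from 71.0 to 64.5 mm, which matches the full 6 mm of travel. It is back out, the red button never moved, and nothing else has been disturbed. I hand the job in.

```bash
python3 -c "
from rig import env
print(env.close_job())"
```

```text
the job is handed in; nothing more can be done
None
```

I pushed the damper lever round with the shut fingers to the orange magnet, then pressed the white station's green button fully in and let go. The job is handed in; the arm's last motion ended at about 13 s and it was touching nothing.

- **Lever:** seen from above after I backed off, the pointer is at 47.97° and the magnet's middle at 48.06°. The top view after the button press still shows it there.
- **Green button:** while pressed, its top had dropped about 6.5 mm in the depth image, and 7 N more moved it only 0.2 mm, so it was on its stop. It is back out now.
- **Everything else:** the red button's height did not change, and the final top view shows nothing else out of place.
- **Checks that disagreed:** the wrist depth read the button tops about 3 mm high. The stall height of 0.0657 m was likewise about 3.7 mm above the expected 0.062 m, so I judged the press by how far the button moved. The station's small lamp stayed grey, so I have no visual sign that the fan started.

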